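# Make up the service kit board and the fixings jar

## Robot

A 6-joint arm with a two-finger parallel gripper is mounted at the origin on a cart in front of the work surface, level with it; the furniture and walls round the work are solid. World frame = base frame: x ahead of the robot, y to its left, z up, the work surface at z = 0. Lengths are in mm, angles in rad, forces in N, time in s.
With the tool pointing down it reaches from about 400 to 925 mm from the base axis. Payload 12.5 kg.
Tool frame: the origin (TCP) lies between the finger pads; the fingertips stand 25 mm ahead of it and the grasp point (between the pads) lies 6 mm ahead of it; z points along the fingers, y is the line along which they close (so a half turn about z gives the same grasp; the last joint's range is limited). The gripper opens to 95 mm and grips with 3 to 60 N. Pads are 20 mm wide; open, the fingers measure 119 mm over their backs; the gripper's body (75 mm by 180 mm) begins 59 mm behind the grasp point.
Start: joints at [1.129, 0.491, 1.559, -0, 1.092, -0.106], TCP at [205.936, 590.114, 239.661] pointing down, gripper open.
Joint ranges: [-3.1, 3.1], [-0.84, 2.19], [0.05, 2.79], [-1.13, 4.28], [0.06, 2.93], [-2.69, 2.69]. Speed limits (rad/s): [2.22, 2.22, 2.79, 3.14, 3.14, 3.14].

## Interface

Orientations are given as [roll, pitch, yaw] about the fixed x, y, z axes, in that order (R = Rz(yaw) Ry(pitch) Rx(roll)).
In Python, from cell import state, read_camera, job_done, cut_out gives the robot as it stands. The module is installed in compiled form; this text tells all that it offers.
- The arm moves only by the tool jog_arm, never from a script. Its argument "motion" is a list of rows, each a list of 2 entries, a list of its own where there are three numbers: the shift along the tool's x, y, z in mm, then the turn about the tool's z in rad. A call has 1 to 5 rows; each row is the pose to reach, as a shift and turn from the pose commanded when the call began, along the tool's axes at that moment; what a row does not reach only later rows make up. A row lasts 1/10 s, in which the tool goes at most 50 mm and 8.59 degrees, less where a joint would pass 70% of its speed; a pose out of reach is approached as far as the arm can. A call with a gripper value outside its range is refused whole. "grip" is the closure, from 0 (fully open) to 1 (shut), set as the call begins (left out, the last holds). The fingers move at their own pace and stop on an object; the grip force is fixed at half the most. Time passes only in rows, so rows that repeat a pose let the fingers close. It gives the time, the measured TCP pose, the force, the opening and the grip force at its end, in the units of the state.
- state(): the state, without advancing time (a new reading comes with each control period).
- read_camera(name): name is "scene" or "top" or "wrist"; returns a dict with "img" (400x640x3 uint8, blue, green, red), "vertical_fov" (degrees; the focal length in pixels is half the picture's height over the tangent of half this angle, whatever the lens; pixels are square), "cx", "cy" (the principal point, pixels), "k1" (the pictures are not rectified: a ray, as slopes to the right and down, at radius r is drawn at 1 + k1 r^2 times it, then the intrinsics apply), "extrinsics" (4x4, takes a point from camera to world coordinates). Camera axes: x right, y up, looking along -z (the intrinsics and any distortion apply to the point x, -y, -z); pixel columns grow to the right and rows downward; lengths in mm; the calibration is good to about 2 mm. A picture is of the moment at which its call begins. There is no depth.
- job_done(): hands the job in; it is judged then, once.
Trained networks look in a picture, given as the dict that the camera call returned (one of the last four; its "shot" number tells which), for a name from the list of things; names that differ only in an ending like _2 or _b are one class to them, and where a whole thing is asked for, a point or a joint stands for the part that bears it (a point fixed in the world has none). Each returns a list of dicts, best first, with "p" (0 to 1); they miss things now and then, are a little off and sometimes report something else, mostly with a low value. They report only what shows in the picture. A call takes as long as a camera call. They do not tell look-alikes from the thing itself.
- cut_out(name, picture): "region" (400x640 bool, what is visible of it) and "box" ([left, top, right, bottom] in pixels, round what is visible of it).
The state is a dict: "t": time; "joints": joint angles; "qvel": joint speeds; "tau": joint torques, N m; "eef_pos": TCP position; "tcp_rot": TCP orientation; "ft_force": force on the tool from outside, world axes, zero at the start; "moment": the same for the moment, N m; "opening": opening from 0.0 (shut) to 1.0 (fully open); "grip_force": force on a finger pad.
Only numpy, scipy, OpenCV 4.12 (cv2) and the standard library are available. Lean on these libraries where they do the work, as an engineer would, in place of code of your own. Each camera call takes 0.05 s, during which the arm holds its last target. There are 200 camera calls.

## Task

Make up two kits from the parts lying along the front of the bench. Service kit, on the plywood board: lay the brake pad squarely on the oblong rest with its lining up, the bearing flat on the round rest, and stand the spark plug upright in the little cup. Fixings kit, in the white jar: feed the bolt in through the neck first and the guide pin after it, as the pin will be wanted first; leave the roll of black tape and the steel block where they are.

Things in the scene. Friction and masses are not known exactly. Their poses are not given: they have to be found in the camera images.
- kit_board: Fixed plywood board, 140 (x) x 190 (y) x 8 mm; origin: centre of underside. Raised on it (mm, board frame): oblong black rest 106 (x) x 52 (y), centre x 0, y -58, top z 18, for the pad, length along board x, either way round; round black rest, diameter 62, centre x -30, y 45, top z 18, for the bearing; grey cup, 52 outside, 44 inside, centre x 42, y 45, floor z 10, rim z 20, for the plug.
- jar: White plastic jar, fixed to the bench, open at the top: body 86 mm diameter, shoulder from 78 mm height up to an upright neck 52 mm outside and 44 mm inside, mouth 115 mm above the origin. Inside it is 78 mm wide with its floor at 5 mm, so parts let go in the neck drop in and may lie anyhow. Origin at the centre of its underside, z up.
- brake_pad: Loose disc brake pad lying flat, lining up: dark backing plate 44 (its x) x 99 (its y) mm and 4 mm thick, on it the lining, 34 (x -18 to +16) x 64 mm, from 5 to 12 mm above the underside. Origin at the centre of its underside, z up. 0.1 to 0.2 kg.
- bearing: Loose ball bearing lying flat: steel ring 52 mm outside diameter, 15 mm high. Origin at the centre of its underside, z is its axis, up. 0.14 to 0.26 kg.
- spark_plug: Loose spark plug standing on end: white porcelain cone with a steel hexagon in its lower third, about 21 x 24 mm across the hexagon, narrowing upward, 64 mm tall. Origin at the centre of its underside, z up along its axis (it stands up to 0.06 rad off true). Easily tipped over.
- bolt: Loose brass-coloured threaded hexagon bolt with a nut on it, standing on its head: 63 mm tall, head 19 x 22 mm across and 8 mm high, shank 12 mm diameter above it, nut about half-way up. Origin at the centre of the head's underside, z up along the shank. Easily tipped over.
- guide_pin: Loose plain dark steel guide pin standing on its round head: 50 mm tall, head 22 mm diameter and 7 mm high, smooth shank 14 mm diameter above it with a small groove near the tip. Origin at the centre of the head's underside, z up along the shank. Easily tipped over.
- black_tape: Bystander: loose roll of black tape lying flat, about 58 mm diameter, 19 mm high, origin at the centre of its underside. To be left alone.
- steel_block: Bystander: loose steel block 45 x 56 x 42 mm high, origin at the centre of its underside. To be left alone.
Things that resemble listed ones, but are neither listed nor needed, are in the scene too. Leave any orange look-alike of the bolt alone.

How it is judged:
By the outcome, as a careful person would: the job done as asked, in the order asked, and still so for the second after the job is handed in, with the robot touching nothing.
It also fails if it takes over 109 s, if anything falls off the work surface, if the arm or the gripper's body presses on something with over 40 N, if the wrist force passes 120 N, or if a joint passes its speed limit or range.

## Working session

There is one attempt and no reset: what is moved stays moved. The work goes in short steps, Python scripts to look and compute and a tool call to move; the robot and the scene stay as the last step left them, time stands still between calls to the robot, and variables do not carry over. Pictures are saved under pics/ and viewed, at most 14 in all, crops included, and the job is handed in when it is done.

Besides the shell and the picture viewer there is one more tool, called after ">>>" by a JSON object that holds its "method" and its "body", one argument or row to a line. jog_arm: Moves the arm, as the interface text tells. Its arguments: {"type":"object","properties":{"motion":{"type":"array"},"grip":{"type":"number"}},"required":["motion"]}

```bash
mkdir -p pics
cat > h.py <<'E'
import numpy as np, cv2
from cell import state, read_camera, job_done, cut_out
def K(c):
    f=200/np.tan(np.radians(c["vertical_fov"])/2); return np.array([[f,0,c["cx"]],[0,f,c["cy"]],[0,0,1.]])
def ray(c,u,v):
    k=c["k1"]; d=cv2.undistortPoints(np.array([[[u,v]]],float),K(c),np.array([k,0,0,0.]))[0,0]
    E=np.array(c["extrinsics"]); return E[:3,3],E[:3,:3]@np.array([d[0],-d[1],-1])
def at(c,u,v,z):
    o,d=ray(c,u,v); return o+d*(z-o[2])/d[2]
def proj(c,P):
    E=np.array(c["extrinsics"]); p=(np.atleast_2d(P)-E[:3,3])@E[:3,:3]
    p=p*[1,-1,-1]; return cv2.projectPoints(p,np.zeros(3),np.zeros(3),K(c),np.array([c["k1"],0,0,0.]))[0][:,0]
E
python3 - <<'E'
from h import *
s=state();print(s)
for n in["scene","top"]:
    c=read_camera(n);cv2.imwrite(f"pics/{n}0.png",c["img"]);print(n,c["vertical_fov"],c["k1"],np.round(c["extrinsics"],2).tolist())
    for o in "kit_board jar brake_pad bearing spark_plug bolt guide_pin black_tape steel_block".split():
        for r in cut_out(o,c):
            m=r["region"];y,x=np.nonzero(m);print(o,round(r["p"],2),r["box"],x.mean().round(1),y.mean().round(1),len(x),np.round(at(c,x.mean(),y.mean(),0)[:2]))
E
```

```text
{'t': 0.0, 'joints': array([ 1.12943374e+00,  4.91554771e-01,  1.55946002e+00, -5.89006897e-06,
        1.09170318e+00, -1.05601775e-01]), 'qvel': array([ 0.00075719,  0.00153554, -0.00082174,  0.00149138,  0.00061674,
        0.00072186]), 'tau': array([-9.17077887e-04, -6.12642717e+01, -2.58181643e+01,  6.93516224e-02,
        4.81349160e-02, -6.39425434e-05]), 'eef_pos': array([205.81502901, 589.90441688, 239.06107003]), 'tcp_rot': array([-3.14047305e+00, -1.13419946e-04,  2.80583449e+00]), 'ft_force': array([ 0.40643589,  0.35163431, -0.57414781]), 'moment': array([ 0.01091111, -0.02259682,  0.02076976]), 'grip_force': 0.0, 'opening': 1.0020970263138809}
scene 45.75391267735804 -0.09930337260132574 [[0.67, 0.39, -0.64, -57.3], [-0.75, 0.35, -0.57, -477.24], [-0.0, 0.85, 0.52, 534.07], [0.0, 0.0, 0.0, 1.0]]
kit_board 0.75 [224.0, 148.1, 320.6, 194.5] 272.5 169.0 2580 [591. 254.]
jar 0.9 [396.9, 172.3, 441.7, 245.7] 418.4 209.7 2800 [671. -93.]
brake_pad 0.93 [191.0, 177.0, 229.0, 199.6] 207.1 188.0 487 [436. 299.]
bearing 0.97 [226.3, 191.2, 252.2, 209.7] 237.8 200.5 393 [449. 209
[... 809 characters left out ...]
[365.0, 145.2, 407.5, 183.9] 383.8 163.6 1196 [ 613. -136.]
brake_pad 0.87 [202.9, 216.9, 226.3, 257.2] 214.6 236.8 654 [435. 295.]
bearing 0.8 [244.4, 221.1, 266.0, 244.4] 253.5 232.8 255 [444. 198.]
bearing 0.22 [290.8, 230.4, 294.6, 243.4] 291.3 235.2 76 [436. 103.]
spark_plug 0.48 [288.6, 230.8, 294.7, 242.2] 291.5 235.0 60 [436. 102.]
bolt 0.37 [360.3, 226.3, 372.4, 235.3] 366.2 229.7 45 [446. -85.]
guide_pin 0.58 [320.4, 227.8, 330.6, 238.1] 324.9 233.9 68 [437.  19.]
black_tape 0.51 [294.9, 167.2, 320.0, 187.2] 308.3 175.1 267 [587.  58.]
steel_block 0.93 [402.2, 209.7, 430.2, 227.8] 416.3 218.4 446 [ 471. -213.]
steel_block 0.64 [362.4, 226.6, 371.3, 235.2] 366.2 229.6 59 [446. -85.]
```

View pics/top0.png

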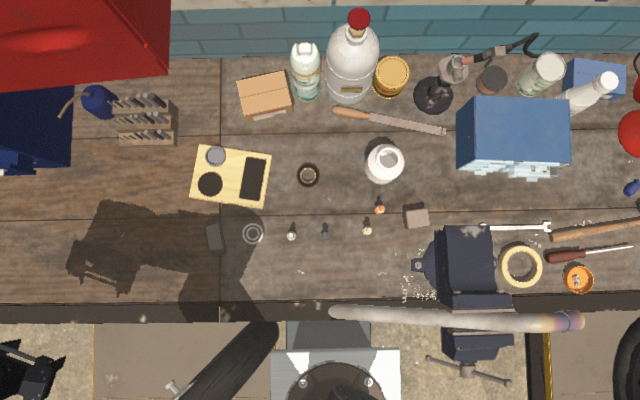

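View pics/scene0.png

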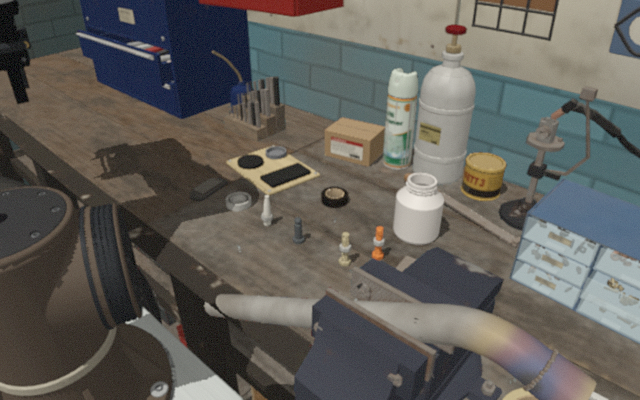

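>>> {"method": "jog_arm", "body": {
  "motion": [
    [[-35, -29, 0], -0.07],
    [[-70, -58, 0], -0.14],
    [[-105, -87, 0], -0.21],
    [[-140, -116, 0], -0.28],
    [[-175, -145, 0], -0.336]
  ]
}}

```text
t: 1.5
eef_pos: [324.0, 394.0, 239.8]
tcp_rot: [3.141, 0.0, -3.138]
ft_force: [0.2, -0.0, 0.6]
opening: 1.001
grip_force: 0.0
```

>>> {"method": "jog_arm", "body": {
  "motion": [
    [[-23, -31, -12], 0],
    [[-46, -62, -24], 0],
    [[-69, -93, -36], 0],
    [[-92, -124, -48], 0],
    [[-115, -154, -60], 0]
  ]
}}

```text
t: 2.0
eef_pos: [439.1, 240.1, 300.4]
tcp_rot: [3.141, 0.0, -3.142]
ft_force: [-0.3, -0.1, 0.1]
opening: 1.001
grip_force: 0.0
```

Run:
```python
from h import *
s=state();print(s["t"],s["eef_pos"],s["tcp_rot"],s["joints"])
c=read_camera("wrist");cv2.imwrite("pics/w1.png",c["img"]);np.save("w1.npy",c,allow_pickle=True);print(c["vertical_fov"],c["k1"],np.round(c["extrinsics"],2).tolist())
for u,v in[(0,0),(639,0),(0,399),(639,399)]:print(at(c,u,v,0))
```

```text
2.0 [439.12993204 240.09725374 300.35769025] [ 3.14131634e+00  4.42142355e-04 -3.14154172e+00] [ 3.68244020e-01  2.49639502e-01  1.77259867e+00  1.09665802e-04
  1.11884252e+00 -1.20265117e+00]
65.42308821619218 -0.009529885185767329 [[-0.0, -0.96, -0.28, 360.07], [1.0, -0.0, -0.0, 239.87], [0.0, -0.28, 0.96, 445.63], [0.0, 0.0, 0.0, 1.0]]
[ 227.31725218 -168.71338945    0.        ]
[226.98052867 643.97731539   0.        ]
[ 880.69731729 -360.60483936    0.        ]
[ 8.80703439e+02  8.34262565e+02 -5.68434189e-14]
```

View pics/w1.png

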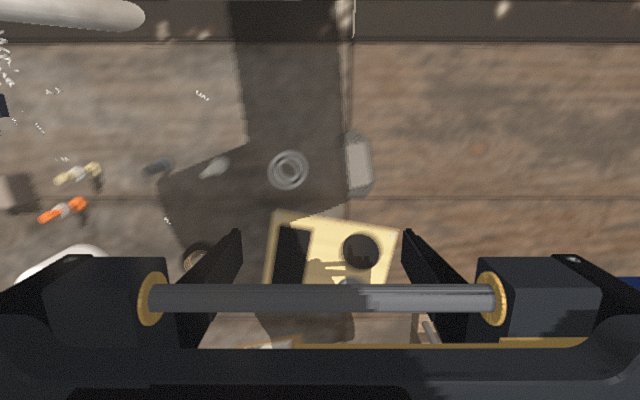

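```bash
cat >> h.py <<'E'
from scipy.optimize import minimize
def cyl(prof,n=24):
    a=np.linspace(0,2*np.pi,n,endpoint=False)
    return np.array([[r*np.cos(t),r*np.sin(t),z] for r,z in prof for t in a])
def box(x,y,z0,z1): return np.array([[i*x/2,j*y/2,z] for i in(-1,1) for j in(-1,1) for z in(z0,z1)])
M={"brake_pad":[box(44,99,0,4)],"bearing":[cyl([(26,0),(26,15)])],
"spark_plug":[cyl([(11,0),(11.2,20)]),cyl([(10,20),(5,64)])],
"bolt":[cyl([(10.3,0),(10.3,8)]),cyl([(6,8),(6,63)]),cyl([(10,26),(10,36)])],
"guide_pin":[cyl([(11,0),(11,7)]),cyl([(7,7),(7,50)])],
"kit_board":[box(140,190,0,8)],"jar":[cyl([(43,0),(43,78)]),cyl([(43,78),(26,90)]),cyl([(26,88),(26,115)])],
"black_tape":[cyl([(29,0),(29,19)])],"steel_block":[box(45,56,0,42)]}
S=4
def render(c,name,p):
    x,y,w=p; R=np.array([[np.cos(w),-np.sin(w),0],[np.sin(w),np.cos(w),0],[0,0,1]])
    m=np.zeros((400*S//2,640*S//2),np.uint8)
    for part in M[name]:
        q=proj(c,part@R.T+[x,y,p[3] if len(p)>3 else 0])
        cv2.fillConvexPoly(m,cv2.convexHull(np.round((q+.5)*S/2*16).astype(np.int32)),255,shift=4)
    return m
def fit(name,views,p0,yaw=False,z=0):
    """views: (cam,mask); maximise mean IoU"""
    big=[cv2.GaussianBlur(cv2.resize(m.astype(np.uint8)*255,None,fx=S/2,fy=S/2,interpolation=cv2.INTER_LINEAR),(0,0),2).astype(float) for _,m in views]
    def cost(q):
        p=[q[0],q[1],q[2]*.01 if yaw else p0[2],z]; t=0
        for (c,_),b in zip(views,big):
            r=cv2.GaussianBlur(render(c,name,p),(0,0),2).astype(float); t+=1-np.minimum(r,b).sum()/np.maximum(r,b).sum()
        return t/len(views)
    best=None
    q0=[p0[0],p0[1]]+([p0[2]*100] if yaw else [])
    sim=np.array([q0]+[np.array(q0)+12*np.eye(len(q0))[i] for i in range(len(q0))])
    r=minimize(cost,q0,method="Nelder-Mead",options=dict(initial_simplex=sim,xatol=.05,fatol=1e-4))
    r=minimize(cost,r.x,method="Nelder-Mead",options=dict(xatol=.05,fatol=1e-4,initial_simplex=np.array([r.x]+[r.x+4*np.eye(len(q0))[i] for i in range(len(q0))])))
    x=r.x.copy()
    if yaw:x[2]*=.01
    return np.round(x,3),round(r.fun,3)
def near(name,c,xy,rad=60,h=0):
    """detection whose base is nearest xy"""
    b=None
    for r in cut_out(name,c):
        bx=r["box"]; u,v=(bx[0]+bx[2])/2,(bx[1]+bx[3])/2
        d=np.linalg.norm(at(c,u,v,h)[:2]-xy)
        if d<rad and (b is None or d<b[0]): b=(d,r)
    return b and b[1]
E
python3 - <<'E'
from h import *
I={"brake_pad":(435,293,0),"bearing":(442,198,0),"spark_plug":(430,100,0),"guide_pin":(435,18,0),"bolt":(440,-85,0)}
H={"spark_plug":30,"guide_pin":25,"bolt":30}
cs={n:read_camera(n) for n in("wrist","scene")}
for k,p in I.items():
    vs={}
    for n,c in cs.items():
        r=near(k,c,np.array(p[:2]),45,H.get(k,2))
        if r: vs[n]=(c,r["region"]);print(k,n,round(r["p"],2),r["box"])
    for n,v in vs.items(): print(" ",n,*fit(k,[v],p,k=="brake_pad"))
    if len(vs)>1: print("  both",*fit(k,list(vs.values()),p,k=="brake_pad"))
c=cs["wrist"];cv2.imwrite("pics/w1c.png",cv2.resize(c["img"][130:240,0:200],None,fx=4,fy=4,interpolation=cv2.INTER_CUBIC))
print(state()["t"])
E
```

```text
brake_pad wrist 0.62 [342.1, 125.9, 380.5, 191.2]
brake_pad scene 0.75 [191.0, 177.7, 227.1, 199.7]Traceback (most recent call last):
  File "<stdin>", line 10, in <module>
  File "h.py", line 43, in fit
    r=minimize(cost,q0,method="Nelder-Mead",options=dict(initial_simplex=sim,xatol=.05,fatol=1e-4))
    res = _minimize_neldermead(fun, x0, args, callback, bounds=bounds,
                               **options)
    fsim[k] = func(sim[k])
              ~~~~^^^^^^^^
    fx = function(np.copy(x), *(wrapper_args + args))
  File "h.py", line 38, in cost
    r=cv2.GaussianBlur(render(c,name,p),(0,0),2).astype(float); t+=1-np.minimum(r,b).sum()/np.maximum(r,b).sum()
                       ~~~~~~^^^^^^^^^^
  File "h.py", line 26, in render
    x,y,w=p; R=np.array([[np.cos(w),-np.sin(w),0],[np.sin(w),np.cos(w),0],[0,0,1]])
    ^^^^^
ValueError: too many values to unpack (expected 3)
```

```bash
sed -i 's/x,y,w=p; R/x,y,w=p[:3]; R/' h.py
cat > look.py <<'E'
from h import *
H={"spark_plug":30,"guide_pin":25,"bolt":30,"jar":57,"steel_block":21}
def look(I,cams=("wrist","scene"),Y=("brake_pad","kit_board"),each=True,z=0):
    cs={n:read_camera(n) for n in cams}; out={}
    for k,p in I.items():
        vs={}
        for n,c in cs.items():
            r=near(k,c,np.array(p[:2]),45,H.get(k,2))
            if r: vs[n]=(c,r["region"]);print(k,n,round(r["p"],2),np.round(r["box"]))
        if each:
            for n,v in vs.items(): print("  ",n,*fit(k,[v],p,k in Y,z))
        if len(vs)>1: out[k]=fit(k,list(vs.values()),p,k in Y,z); print("   all",*out[k])
    print("t",state()["t"]); return cs
E
python3 - <<'E'
from look import *
cs=look({"brake_pad":(435,293,1.57),"bearing":(442,198,0),"spark_plug":(430,100,0),"guide_pin":(435,18,0),"bolt":(440,-85,0)})
c=cs["wrist"];cv2.imwrite("pics/w1c.png",cv2.resize(c["img"][130:240,0:200],None,fx=4,fy=4,interpolation=cv2.INTER_CUBIC))
E
```

```text
brake_pad wrist 0.92 [336. 129. 379. 195.]
brake_pad scene 0.58 [195. 177. 226. 202.]
   wrist [434.558 293.981   1.761] 0.129
   scene [436.602 299.446   1.777] 0.151
   all [435.825 294.673   1.775] 0.183
bearing wrist 0.85 [271. 152. 311. 190.]
bearing scene 0.73 [229. 192. 251. 214.]
   wrist [441.169 195.933] 0.196
   scene [442.115 198.466] 0.036
   all [440.995 196.184] 0.136
spark_plug wrist 0.59 [204. 156. 229. 176.]
spark_plug scene 0.54 [260. 196. 274. 225.]
   wrist [433.34   99.882] 0.192
   scene [438.979 108.278] 0.295
   all [433.194 100.34 ] 0.254
guide_pin wrist 0.72 [146. 159. 176. 176.]
guide_pin scene 0.73 [293. 218. 306. 244.]
   wrist [435.407  16.702] 0.112
   scene [436.568  20.971] 0.17
   all [434.751  18.778] 0.16
bolt wrist 0.89 [ 55. 164. 104. 183.]
bolt scene 0.67 [337. 231. 352. 265.]
   wrist [442.168 -86.38 ] 0.205
   scene [445.265 -82.217] 0.167
   all [442.164 -84.835] 0.198
t 2.85
```

View pics/w1c.png

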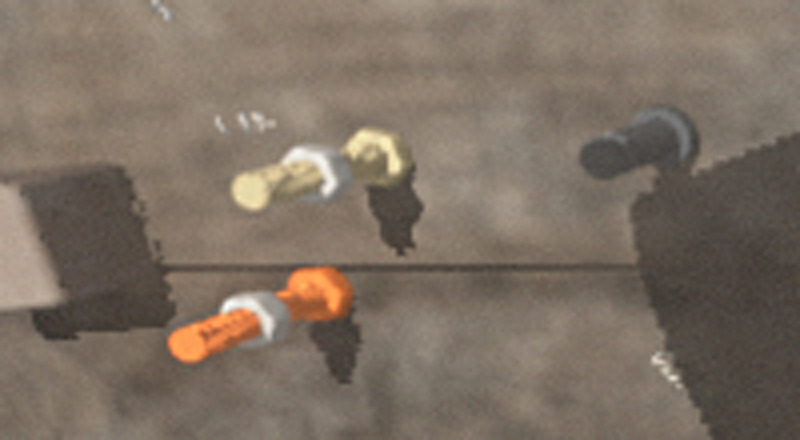

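>>> {"method": "jog_arm", "body": {
  "motion": [
    [[-32, -36, 0], 0],
    [[-64, -72, 0], 0],
    [[-97, -108, 0], 0],
    [[-129, -144, 0], 0],
    [[-161, -180, 0], 0]
  ]
}}

```text
t: 3.35
eef_pos: [600.5, 59.9, 299.6]
tcp_rot: [3.141, 0.0, -3.142]
ft_force: [-0.0, 0.5, -0.2]
opening: 1.001
grip_force: 0.0
```

Run:
```python
from look import *
cs=look({"kit_board":(590,253,-.1),"jar":(600,-130,0),"black_tape":(585,57,0)},("wrist","top","scene"))
print(state()["eef_pos"])
c=cs["wrist"];cv2.imwrite("pics/w2.png",c["img"])
```

```text
kit_board wrist 0.67 [382.  95. 536. 213.]
kit_board top 0.95 [191. 147. 244. 204.]
kit_board scene 0.56 [224. 146. 319. 194.]
   wrist [ 5.87914e+02  2.52518e+02 -1.90000e-01] 0.038
   top [ 5.93693e+02  2.86161e+02 -2.12000e-01] 0.415
   scene [ 5.91363e+02  2.57975e+02 -1.67000e-01] 0.062
   all [ 5.88619e+02  2.55343e+02 -1.82000e-01] 0.181
jar wrist 0.57 [126. 138. 219. 211.]
jar top 0.88 [363. 146. 404. 182.]
jar scene 0.87 [393. 172. 446. 245.]
   wrist [ 601.855 -129.43 ] 0.043
   top [ 605.186 -126.285] 0.039
   scene [ 605.094 -125.663] 0.028
   all [ 603.928 -126.478] 0.064
black_tape wrist 0.63 [298. 135. 342. 175.]
black_tape scene 0.9 [319. 186. 346. 207.]
   wrist [582.396  56.671] 0.331
   scene [585.89   60.423] 0.081
   all [582.888  57.923] 0.22
t 3.95
[599.13714512  62.27013809 299.90920354]
```

View pics/w2.png

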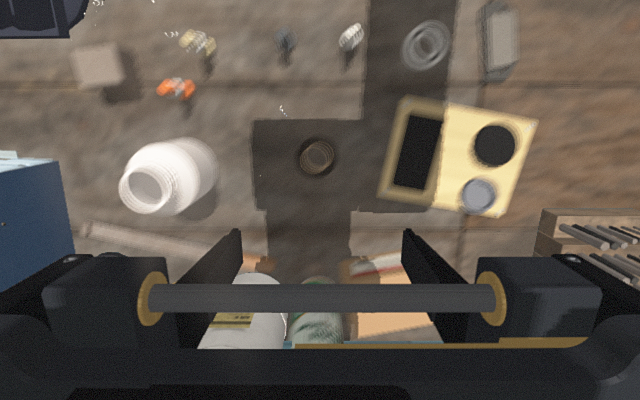

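>>> {"method": "jog_arm", "body": {
  "motion": [
    [[33, 42, 20], 0],
    [[66, 84, 40], 0],
    [[99, 126, 60], 0],
    [[132, 168, 80], 0]
  ]
}}

```text
t: 4.35
eef_pos: [482.2, 210.1, 229.2]
tcp_rot: [3.141, 0.001, -3.141]
ft_force: [1.1, 1.1, -0.3]
opening: 1.003
grip_force: 0.0
```

>>> {"method": "jog_arm", "body": {
  "motion": [
    [[33, 42, 20], 0],
    [[33, 42, 20], 0],
    [[33, 42, 20], 0]
  ]
}}

```text
t: 4.65
eef_pos: [449.9, 251.9, 209.5]
tcp_rot: [-3.141, -0.0, -3.138]
ft_force: [0.2, -0.8, 0.7]
opening: 0.999
grip_force: 0.0
```

Run:
```python
from look import *
for i in range(3):
    s=state();print(np.round(s["eef_pos"],2),np.round(s["tcp_rot"],4),s["opening"])
    cs=look({"brake_pad":(435,294,1.76),"bearing":(441,196,0)},("wrist",))
    print(np.round(cs["wrist"]["extrinsics"][:3,3],2))
c=cs["wrist"];cv2.imwrite("pics/w3.png",c["img"])
```

```text
[449.88 251.91 209.47] [-3.1414e+00 -2.0000e-04 -3.1384e+00] 0.9992833448250087
brake_pad wrist 0.74 [333. 125. 380. 208.]
   wrist [435.467 294.153   1.759] 0.141
bearing wrist 0.86 [248. 150. 297. 199.]
   wrist [441.127 196.097] 0.178
t 4.8
[370.94 251.49 354.79]
[451.69 250.29 210.09] [3.1412e+00 1.3000e-03 3.1411e+00] 1.0010921230227496
brake_pad wrist 0.87 [335. 124. 383. 205.]
   wrist [434.248 293.621   1.739] 0.115
bearing wrist 0.72 [249. 149. 300. 197.]
   wrist [440.953 196.285] 0.211
t 4.95
[372.52 250.09 355.29]
[451.54 250.06 209.86] [3.1413e+00 8.0000e-04 3.1402e+00] 0.9992455357045913
brake_pad wrist 0.87 [334. 120. 385. 208.]
   wrist [434.985 294.077   1.759] 0.129
bearing wrist 0.84 [250. 149. 297. 197.]
   wrist [440.836 196.001] 0.228
t 5.1
[372.43 249.94 355.1 ]
```

View pics/w3.png

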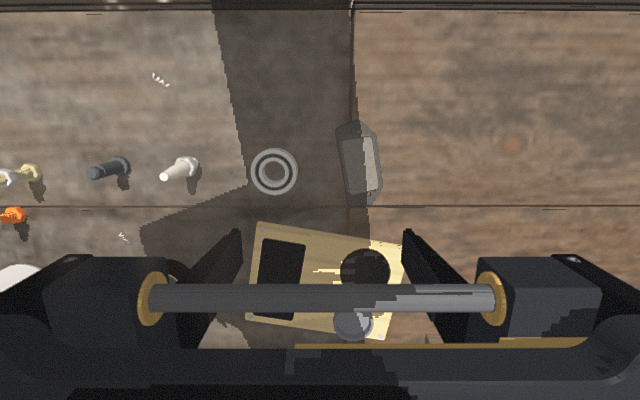

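>>> {"method": "jog_arm", "body": {
  "motion": [
    [[5, 14, 30], -0.06],
    [[10, 28, 60], -0.12],
    [[16, 43, 95], -0.18],
    [[16, 43, 130], -0.18],
    [[16, 43, 130], -0.18]
  ]
}}

```text
t: 5.6
eef_pos: [433.2, 293.2, 76.3]
tcp_rot: [-3.14, -0.006, -2.961]
ft_force: [-0.8, -0.6, 0.1]
opening: 1.0
grip_force: 0.0
```

Run:
```python
from h import *
a=[]
for i in range(6):
    c=read_camera("wrist");s=state();a.append(np.r_[s["eef_pos"],s["tcp_rot"]%(2*np.pi)])
print(np.round(np.mean(a,0),3),np.round(np.std(a,0),3))
cv2.imwrite("pics/w4.png",c["img"])
```

```text
[435.193 293.794  80.438   3.141   2.095   3.321] [5.02e-01 1.86e-01 9.95e-01 1.00e-03 2.96e+00 0.00e+00]
```

View pics/w4.png

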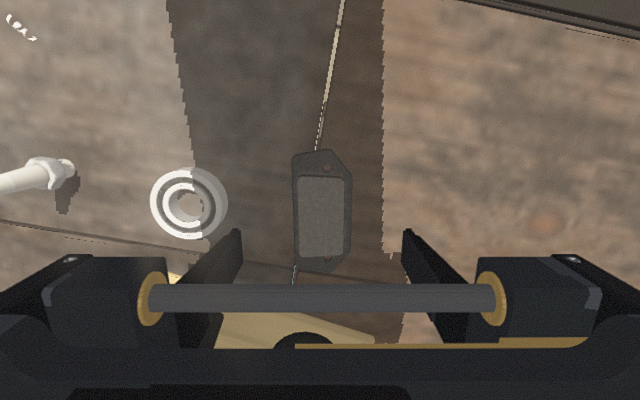

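>>> {"method": "jog_arm", "body": {
  "motion": [
    [[0, 0, 25], 0],
    [[0, 0, 40], 0],
    [[0, 0, 47], 0],
    [[0, 0, 49], 0],
    [[0, 0, 49], 0]
  ]
}}

```text
t: 6.4
eef_pos: [435.0, 293.9, 31.1]
tcp_rot: [3.141, 0.001, -2.962]
ft_force: [0.2, -0.2, 0.3]
opening: 0.998
grip_force: 0.0
```

>>> {"method": "jog_arm", "body": {
  "motion": [
    [[0, 0, 0], 0],
    [[0, 0, 0], 0],
    [[0, 0, 0], 0],
    [[0, 0, 0], 0],
    [[0, 0, 0], 0]
  ],
  "grip": 1
}}

```text
t: 6.9
eef_pos: [434.7, 293.9, 30.6]
tcp_rot: [3.142, 0.0, -2.961]
ft_force: [0.2, -0.4, 1.2]
opening: 0.637
grip_force: 0.0
```

>>> {"method": "jog_arm", "body": {
  "motion": [
    [[0, 0, 0], 0],
    [[0, 0, 0], 0],
    [[0, 0, 0], 0]
  ]
}}

```text
t: 7.2
eef_pos: [434.7, 293.9, 30.5]
tcp_rot: [3.142, -0.0, -2.961]
ft_force: [0.4, 0.7, 0.1]
opening: 0.386
grip_force: 0.0
```

>>> {"method": "jog_arm", "body": {
  "motion": [
    [[0, 0, 0], 0],
    [[0, 0, 0], 0],
    [[0, 0, -10], 0],
    [[0, 0, -30], 0],
    [[0, 0, -70], 0]
  ]
}}

```text
t: 7.7
eef_pos: [433.8, 293.3, 100.0]
tcp_rot: [-3.14, -0.004, -2.961]
ft_force: [0.6, 0.3, -0.7]
opening: 0.358
grip_force: 30.0
```

Run:
```python
from h import *
for i in range(4):
    c=read_camera("wrist");s=state();print(np.round(s["eef_pos"],2),s["opening"],s["grip_force"],s["ft_force"])
cv2.imwrite("pics/w5.png",c["img"])
```

```text
[435.89 294.57 106.66] 0.35196444104117874 29.99961018562317 [3.40731728 2.23519064 6.56734338]
[436.1  294.63 104.74] 0.3543231213590416 29.99924898147583 [-0.42500578  0.88446866 -1.20268342]
[435.45 294.31 102.87] 0.3534072530564448 29.999310672283173 [ 0.09913146 -1.05815201 -1.75323346]
[434.86 293.96 101.48] 0.35194828910651993 29.99931514263153 [ 0.00514057 -0.0237846  -1.32263486]
```

View pics/w5.png

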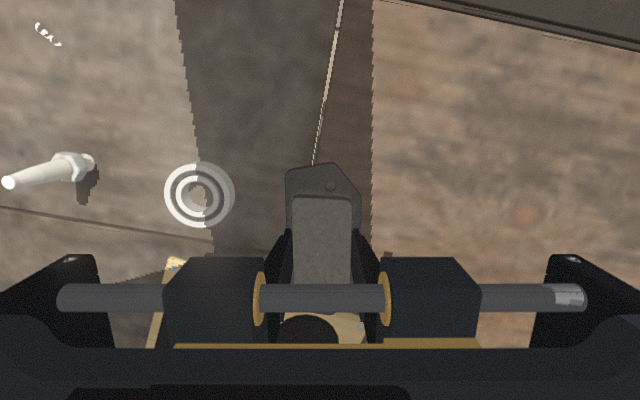

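>>> {"method": "jog_arm", "body": {
  "motion": [
    [[-20, -8, -45], 0.05],
    [[-50, -17, -80], 0.12],
    [[-85, -30, -105], 0.2],
    [[-120, -42, -125], 0.28],
    [[-160, -56, -138], 0.37]
  ]
}}

```text
t: 8.4
eef_pos: [603.1, 267.2, 239.2]
tcp_rot: [3.142, -0.0, 2.949]
ft_force: [-0.8, 0.7, -1.5]
opening: 0.353
grip_force: 30.0
```

Run:
```python
from h import *
for i in range(3):
    c=read_camera("wrist");s=state();print(s["t"],np.round(s["eef_pos"],2),np.round(s["tcp_rot"],3),s["grip_force"])
```

```text
8.45 [609.09 265.76 240.31] [3.14  0.005 2.941] 29.998067021369934
8.5 [606.18 266.19 238.48] [3.141e+00 2.000e-03 2.947e+00] 30.000064373016357
8.55 [603.57 266.56 237.11] [-3.141e+00 -1.000e-03  2.950e+00] 29.99969333410263
```

>>> {"method": "jog_arm", "body": {
  "motion": [
    [[-15, 0, 0], 0],
    [[-30, 0, 0], 0],
    [[-42, 2, 0], 0],
    [[-45, 2, 0], 0],
    [[-45, 2, 0], 0]
  ]
}}

```text
t: 9.05
eef_pos: [645.9, 261.0, 237.2]
tcp_rot: [-3.141, -0.002, 2.952]
ft_force: [0.4, -0.1, -1.5]
opening: 0.352
grip_force: 30.0
```

Run:
```python
from look import *
for i in range(4):
    s=state();print(np.round(s["eef_pos"],2),np.round(s["tcp_rot"],3))
    cs=look({"kit_board":(588,252,-.19)},("wrist",))
c=cs["wrist"];cv2.imwrite("pics/w6.png",c["img"])
# reproject held pad: lining near end
w=s["tcp_rot"][2];T=s["eef_pos"];ux=np.array([np.cos(w),np.sin(w)]);uy=np.array([np.sin(w),-np.cos(w)])
for u,v,dz in[(293,196,-18.6),(351,197,-18.6),(322,164,-26.6)]:
    P=at(c,u,v,T[2]+dz)[:2]-T[:2];print(P@ux,P@uy)
```

```text
[645.87 260.99 237.2 ] [-3.141e+00 -2.000e-03  2.952e+00]
t 9.15
[645.74 261.1  237.91] [-3.141e+00 -1.000e-03  2.952e+00]
kit_board wrist 0.94 [218.  64. 390. 187.]
   wrist [ 5.87462e+02  2.53270e+02 -1.71000e-01] 0.077
t 9.25
[646.03 261.14 238.45] [-3.142 -0.     2.952]
kit_board wrist 0.98 [221.  61. 387. 184.]
   wrist [ 5.87206e+02  2.53266e+02 -1.78000e-01] 0.076
t 9.35
[646.28 261.04 238.67] [3.141 0.    2.952]
kit_board wrist 0.7 [219.  63. 385. 187.]
   wrist [ 5.87401e+02  2.52735e+02 -1.77000e-01] 0.092
t 9.45
32.64802866203354 -15.648903435283495
32.08510038335583 16.0888543560971
48.91078925223896 0.2156037086474996
```

View pics/w6.png

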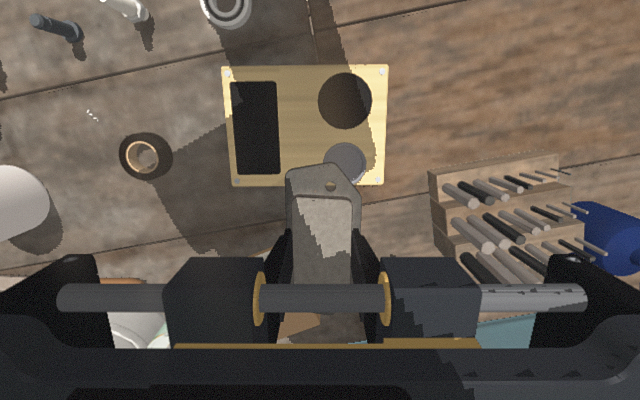

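Run:
```python
from h import *
c=read_camera("wrist");s=state();print(np.round(s["eef_pos"],2),s["tcp_rot"][2])
for P in[[(222,66),(388,65),(384,186),(233,187)]]:
    q=np.array([at(c,u,v,8)[:2] for u,v in P]);print(q.round(1).tolist(),np.linalg.norm(q-np.roll(q,1,0),axis=1).round(1),q.mean(0).round(1))
    for i,j in((1,0),(2,3)): d=q[i]-q[j];print("yaw of y axis",np.arctan2(-d[0],d[1]).round(3))
    for i,j in((3,0),(2,1)): d=q[i]-q[j];print("yaw of x axis",np.arctan2(d[1],d[0]).round(3))
g=cv2.cvtColor(c["img"],cv2.COLOR_BGR2GRAY);hsv=cv2.cvtColor(c["img"],cv2.COLOR_BGR2HSV)
m=(g<55).astype(np.uint8)
n,l,st,ce=cv2.connectedComponentsWithStats(m)
for i in range(1,n):
    x,y,w,h,a=st[i]
    if 215<x<390 and 60<y<190 and a>800 and y+h<195:
        pts=np.argwhere(l==i)[:,::-1];cn=max(cv2.findContours((l==i).astype(np.uint8),0,1)[0],key=cv2.contourArea)[:,0]
        q=np.array([at(c,u,v,18)[:2] for u,v in cn],np.float32);print(st[i],cv2.minAreaRect(q),cv2.minEnclosingCircle(q))
R=lambda w:np.array([[np.cos(w),-np.sin(w)],[np.sin(w),np.cos(w)]])
for p in((0,-58),(-30,45),(42,45)):print(p,np.array([587.4,253])+R(-.18)@p)
```

```text
[646.55 260.97 238.68] 2.9519532293722026
[[503.6, 174.9], [537.6, 357.7], [675.3, 334.7], [641.2, 149.9]] [139.8 186.  139.6 187.9] [589.4 254.3]
yaw of y axis -0.184
yaw of y axis -0.183
yaw of x axis -0.179
yaw of x axis -0.166
[ 334   73   37   55 1022] ((564.6683959960938, 313.6155700683594), (59.279258728027344, 36.20818328857422), 7.897339820861816) ((566.0999145507812, 303.998291015625), 29.78312873840332)
[ 231   81   49   93 3987] ((577.67822265625, 197.06619262695312), (51.25872039794922, 103.45166015625), 79.79434204101562) ((578.0977172851562, 197.45692443847656), 56.190635681152344)
(0, -58) [577.01628474 195.93706582]
(-30, 45) [565.94102002 302.64385338]
(42, 45) [636.7777659  289.75372409]
```

>>> {"method": "jog_arm", "body": {
  "motion": [
    [[18, -25, 20], -0.012],
    [[36, -50, 60], -0.012],
    [[50, -68, 100], -0.012],
    [[55, -76, 125], -0.012],
    [[55, -76, 135], -0.012]
  ]
}}

```text
t: 10.0
eef_pos: [576.9, 195.7, 101.6]
tcp_rot: [-3.14, -0.003, 2.963]
ft_force: [0.4, 0.7, -1.4]
opening: 0.352
grip_force: 30.0
```

```bash
cat > pose.py <<'E'
from h import *
import sys
def pose(n=6):
    a=[]
    for i in range(n):
        read_camera("wrist");s=state();a.append(np.r_[s["eef_pos"],s["tcp_rot"][2]%(2*np.pi)])
    print("t",round(s["t"],2),np.round(np.mean(a[-4:],0),3),"last",np.round(a[-1],3),"grip",s["opening"],s["grip_force"],s["ft_force"].round(1))
    return np.mean(a[-4:],0)
def go(p,x,y,z):
    w=p[3];d=np.array([x,y,z])-p[:3];print("shift",np.round([d[0]*np.cos(w)+d[1]*np.sin(w),d[0]*np.sin(w)-d[1]*np.cos(w),-d[2]],1))
if __name__=="__main__":
    p=pose()
    if len(sys.argv)>3: go(p,*map(float,sys.argv[1:4]))
E
python3 pose.py 577.7 197 49
```

```text
t 10.3 [579.392 197.227 104.576   2.964] last [579.353 197.23  104.846   2.964] grip 0.3556929795180872 29.999317824840546 [ 0.4  0.7 -1.1]
shift [ 1.6 -0.5 55.6]
```

>>> {"method": "jog_arm", "body": {
  "motion": [
    [[1.5, 0, 15], 0],
    [[1.5, 0, 32], 0],
    [[1.5, 0, 46], 0],
    [[1.5, 0, 52], 0],
    [[1.5, 0, 54], 0]
  ]
}}

```text
t: 10.8
eef_pos: [577.0, 197.0, 49.2]
tcp_rot: [-3.142, -0.0, 2.964]
ft_force: [0.5, 0.2, -0.8]
opening: 0.355
grip_force: 30.0
```

```bash
python3 pose.py 577.7 197 48.6
```

```text
t 11.1 [577.191 197.016  50.09    2.964] last [577.144 196.987  50.114   2.964] grip 0.3529844454330069 29.99921143054962 [ 0.7  0.3 -1. ]
shift [-0.5  0.1  1.5]
```

>>> {"method": "jog_arm", "body": {
  "motion": [
    [[0, 0, 1], 0],
    [[0, 0, 1.5], 0],
    [[0, 0, 1.5], 0],
    [[0, 0, 1.5], 0]
  ]
}}

```text
t: 11.5
eef_pos: [577.0, 197.0, 48.5]
tcp_rot: [3.141, 0.001, 2.964]
ft_force: [-1.7, -0.5, 6.7]
opening: 0.357
grip_force: 30.0
```

>>> {"method": "jog_arm", "body": {
  "motion": [
    [[0, 0, 0], 0],
    [[0, 0, 0], 0],
    [[0, 0, 0], 0],
    [[0, 0, -15], 0],
    [[0, 0, -60], 0]
  ],
  "grip": 0.4
}}

```text
t: 12.0
eef_pos: [575.4, 196.5, 106.2]
tcp_rot: [-3.139, -0.006, 2.964]
ft_force: [0.1, -0.3, 0.6]
opening: 0.601
grip_force: 0.0
```

>>> {"method": "jog_arm", "body": {
  "motion": [
    [[0, 0, -40], 0],
    [[0, 0, -80], 0],
    [[0, 0, -110], 0],
    [[0, 0, -120], 0],
    [[0, 0, -120], 0]
  ],
  "grip": 0
}}

```text
t: 12.5
eef_pos: [577.1, 197.0, 229.7]
tcp_rot: [3.14, 0.003, 2.964]
ft_force: [-0.0, 0.1, 0.6]
opening: 0.961
grip_force: 0.0
```

Run:
```python
from look import *
from pose import *
p=pose(3)
cs=look({"brake_pad":(577.7,197,1.39)},("wrist","scene"),z=18)
cv2.imwrite("pics/w7.png",np.hstack([cs["wrist"]["img"][60:330,130:480],cv2.resize(cs["scene"]["img"][130:220,200:340],None,fx=3,fy=3)]))
go(p,441,196,100)
```

```text
t 12.65 [576.424 196.809 227.197   2.964] last [576.288 196.77  226.532   2.964] grip 0.9969402595017116 0.0 [-0.5 -0.7  0.2]
brake_pad wrist 0.65 [306. 137. 345. 221.]
brake_pad scene 0.93 [265. 161. 307. 181.]
   wrist [577.139 197.646   1.392] 0.132
   scene [579.041 203.143   1.434] 0.134
   all [578.458 198.656   1.394] 0.182
t 12.85
shift [133.1 -24.7 127.2]
```

View pics/w7.png

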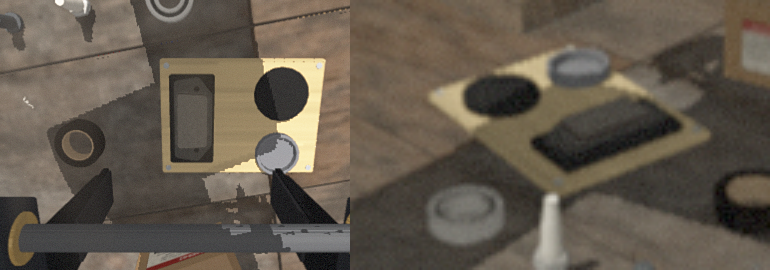

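>>> {"method": "jog_arm", "body": {
  "motion": [
    [[35, -6, 20], 0],
    [[75, -14, 50], 0],
    [[110, -20, 90], 0],
    [[130, -24, 120], 0],
    [[133, -25, 140], 0]
  ]
}}

```text
t: 13.35
eef_pos: [438.1, 195.5, 86.0]
tcp_rot: [-3.14, -0.004, 2.965]
ft_force: [0.4, -0.3, -0.5]
opening: 0.997
grip_force: 0.0
```

```bash
python3 pose.py 441 196.2 29
```

```text
t 13.65 [442.121 195.938  88.234   2.964] last [442.559 195.999  88.865   2.964] grip 1.0011916149507796 0.0 [-0.  -0.   0.3]
shift [ 1.1  0.1 59.2]
```

>>> {"method": "jog_arm", "body": {
  "motion": [
    [[1, 0, 20], 0],
    [[1, 0, 42], 0],
    [[1, 0, 54], 0],
    [[1, 0, 59], 0],
    [[1, 0, 60], 0]
  ]
}}

```text
t: 14.15
eef_pos: [440.8, 196.0, 28.1]
tcp_rot: [3.142, 0.0, 2.964]
ft_force: [0.1, 0.1, -0.2]
opening: 1.004
grip_force: 0.0
```

>>> {"method": "jog_arm", "body": {
  "motion": [
    [[0, 0, 0], 0],
    [[0, 0, 0], 0],
    [[0, 0, 0], 0],
    [[0, 0, 0], 0],
    [[0, 0, 0], 0]
  ],
  "grip": 1
}}

```text
t: 14.65
eef_pos: [440.7, 196.1, 28.2]
tcp_rot: [3.141, 0.0, 2.964]
ft_force: [0.1, 0.2, -0.4]
opening: 0.634
grip_force: 0.0
```

>>> {"method": "jog_arm", "body": {
  "motion": [
    [[0, 0, 0], 0],
    [[0, 0, 0], 0],
    [[0, 0, 0], 0]
  ]
}}

```text
t: 14.95
eef_pos: [440.6, 196.0, 28.1]
tcp_rot: [3.141, 0.0, 2.964]
ft_force: [1.0, 0.7, 2.6]
opening: 0.538
grip_force: 30.0
```

>>> {"method": "jog_arm", "body": {
  "motion": [
    [[0, 0, -10], 0],
    [[0, 0, -35], 0],
    [[0, 0, -65], 0],
    [[0, 0, -80], 0],
    [[0, 0, -80], 0]
  ]
}}

```text
t: 15.45
eef_pos: [441.2, 196.2, 110.1]
tcp_rot: [3.14, 0.003, 2.964]
ft_force: [-0.0, -0.9, -3.0]
opening: 0.534
grip_force: 30.0
```

```bash
python3 pose.py 566.3 303.8 110
```

```text
t 15.75 [440.161 195.882 107.234   2.964] last [440.197 195.896 107.127   2.964] grip 0.5376846900228289 29.999552129374933 [ 0.2  0.2 -2.3]
shift [-105.1  128.5   -2.8]
```

>>> {"method": "jog_arm", "body": {
  "motion": [
    [[-25, 31, -3], 0],
    [[-55, 67, -3], 0],
    [[-85, 104, -3], 0],
    [[-101, 123, -3], 0],
    [[-105, 128, -3], 0]
  ]
}}

```text
t: 16.25
eef_pos: [567.9, 304.8, 109.6]
tcp_rot: [-3.142, -0.0, 2.965]
ft_force: [0.1, -0.9, -2.5]
opening: 0.542
grip_force: 30.0
```

```bash
python3 pose.py 566.3 303.8 46.5
```

```text
t 16.55 [565.621 302.753 110.438   2.964] last [565.783 302.704 110.923   2.963] grip 0.5359300991113145 29.999075095620356 [-1.2 -0.1 -2.9]
shift [-0.5  1.2 63.9]
```

>>> {"method": "jog_arm", "body": {
  "motion": [
    [[0, 1, 18], 0],
    [[0, 1, 38], 0],
    [[0, 1, 53], 0],
    [[0, 1, 60], 0],
    [[0, 1, 62], 0]
  ]
}}

```text
t: 17.05
eef_pos: [566.5, 304.1, 48.4]
tcp_rot: [-3.141, -0.001, 2.964]
ft_force: [0.8, 0.3, -2.2]
opening: 0.535
grip_force: 30.0
```

```bash
python3 pose.py 566.3 303.8 46.2
```

```text
t 17.35 [567.02  304.527  49.705   2.964] last [566.978 304.564  49.709   2.964] grip 0.5386147796095251 29.999139183346415 [ 0.3  0.1 -2.2]
shift [ 0.6 -0.8  3.5]
```

Now lower, release, and retreat toward the spark plug.

>>> {"method": "jog_arm", "body": {
  "motion": [
    [[0.5, -1, 1.5], 0],
    [[0.5, -1, 2.5], 0],
    [[0.5, -1, 3.2], 0],
    [[0.5, -1, 3.2], 0]
  ]
}}

```text
t: 17.75
eef_pos: [566.0, 303.5, 46.1]
tcp_rot: [3.142, 0.0, 2.964]
ft_force: [-1.5, -0.7, 1.1]
opening: 0.542
grip_force: 30.0
```

>>> {"method": "jog_arm", "body": {
  "motion": [
    [[0, 0, 0], 0],
    [[0, 0, 0], 0],
    [[0, 0, 0], 0],
    [[0, 0, -15], 0],
    [[0, 0, -60], 0]
  ],
  "grip": 0.25
}}

```text
t: 18.25
eef_pos: [564.6, 302.9, 103.9]
tcp_rot: [-3.138, -0.005, 2.964]
ft_force: [0.1, 0.1, 0.6]
opening: 0.749
grip_force: 0.0
```

>>> {"method": "jog_arm", "body": {
  "motion": [
    [[0, 0, -40], 0],
    [[0, 0, -80], 0],
    [[0, 0, -90], 0]
  ]
}}

```text
t: 18.55
eef_pos: [567.2, 304.1, 201.6]
tcp_rot: [3.138, 0.006, 2.964]
ft_force: [-1.1, 0.1, 0.4]
opening: 0.749
grip_force: 0.0
```

```bash
python3 pose.py 433 100 200
```

```text
t 18.85 [565.634 303.342 195.084   2.964] last [565.523 303.264 194.264   2.964] grip 0.749297493364912 0.0 [-0.5 -0.1 -0.3]
shift [  94.6 -223.6   -4.9]
```

>>> {"method": "jog_arm", "body": {
  "motion": [
    [[19, -45, 0], 0],
    [[38, -90, 0], 0],
    [[57, -135, 0], 0],
    [[76, -180, 0], 0],
    [[94, -222, 0], 0]
  ]
}}

```text
t: 19.35
eef_pos: [432.4, 100.3, 194.7]
tcp_rot: [-3.141, -0.002, 2.964]
ft_force: [0.5, -0.2, 0.2]
opening: 0.756
grip_force: 0.0
```

>>> {"method": "jog_arm", "body": {
  "motion": [
    [[0, 0, 0], 0],
    [[0, 0, 0], 0]
  ]
}}

```text
t: 19.55
eef_pos: [434.2, 101.1, 195.4]
tcp_rot: [-3.142, -0.001, 2.962]
ft_force: [0.8, 0.6, 0.8]
opening: 0.751
grip_force: 0.0
```

Run:
```python
from look import *
from pose import *
p=pose(3)
for i in range(3): cs=look({"spark_plug":(433,100,0),"guide_pin":(435,17,0)},("wrist",))
i=cs["wrist"]["img"];cv2.imwrite("pics/w8.png",cv2.resize(i[100:340,60:460],None,fx=2,fy=2))
go(p,433,100,70)
```

```text
t 19.7 [434.784 102.003 195.383   2.964] last [434.818 102.25  195.362   2.965] grip 0.7471105476026698 0.0 [-0.2  1.   0.6]
spark_plug wrist 0.84 [310. 176. 330. 204.]
   wrist [434.732 100.129] 0.147
t 19.85
spark_plug wrist 0.59 [312. 173. 328. 204.]
   wrist [434.353 100.178] 0.119
guide_pin wrist 0.88 [232. 190. 258. 215.]
   wrist [435.121  18.746] 0.142
t 20.0
spark_plug wrist 0.67 [313. 175. 328. 204.]
   wrist [434.998 100.005] 0.214
guide_pin wrist 0.86 [233. 187. 260. 215.]
   wrist [434.236  18.608] 0.06
t 20.15
shift [  1.4  -2.3 125.4]
```

View pics/w8.png

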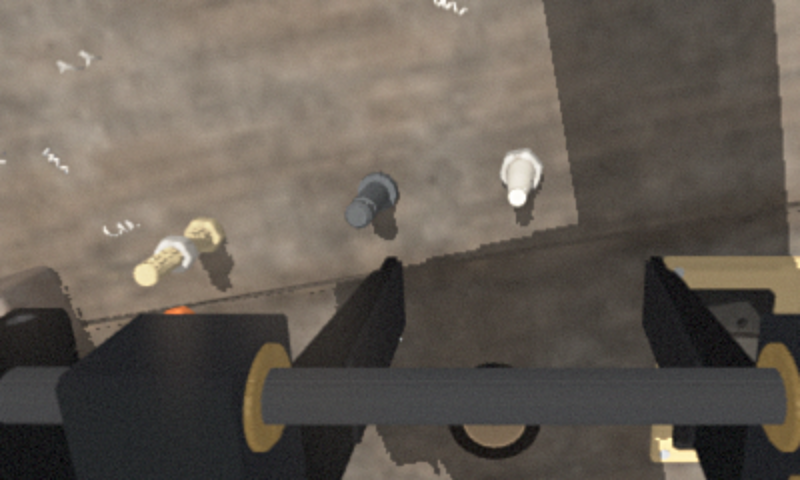

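>>> {"method": "jog_arm", "body": {
  "motion": [
    [[0, -1.5, 25], 0],
    [[0, -1.5, 60], 0],
    [[0, -1.5, 85], 0],
    [[0, -1.5, 95], 0],
    [[0, -1.5, 95], 0]
  ]
}}

```text
t: 20.65
eef_pos: [433.7, 100.1, 100.0]
tcp_rot: [-3.141, -0.002, 2.964]
ft_force: [-0.4, -0.4, 0.1]
opening: 0.75
grip_force: 0.0
```

```bash
python3 pose.py 434.6 100.1 37.5
```

```text
t 20.95 [434.498 100.227 101.789   2.964] last [434.408 100.218 101.713   2.964] grip 0.7483690987914856 0.0 [-0.   0.2  0.3]
shift [-0.1 -0.1 64.3]
```

>>> {"method": "jog_arm", "body": {
  "motion": [
    [[0, 0, 18], 0],
    [[0, 0, 40], 0],
    [[0, 0, 56], 0],
    [[0, 0, 62], 0],
    [[0, 0, 63.5], 0]
  ]
}}

```text
t: 21.45
eef_pos: [434.1, 100.2, 37.3]
tcp_rot: [3.142, -0.0, 2.964]
ft_force: [0.2, 0.2, 0.4]
opening: 0.754
grip_force: 0.0
```

>>> {"method": "jog_arm", "body": {
  "motion": [
    [[0, 0, 0], 0],
    [[0, 0, 0], 0],
    [[0, 0, 0], 0],
    [[0, 0, 0], 0],
    [[0, 0, 0], 0]
  ],
  "grip": 1
}}

```text
t: 21.95
eef_pos: [434.1, 100.2, 37.5]
tcp_rot: [3.141, 0.0, 2.964]
ft_force: [0.9, 0.2, -0.9]
opening: 0.387
grip_force: 0.0
```

>>> {"method": "jog_arm", "body": {
  "motion": [
    [[0, 0, 0], 0],
    [[0, 0, 0], 0],
    [[0, 0, 0], 0],
    [[0, 0, 0], 0]
  ]
}}

```text
t: 22.35
eef_pos: [434.0, 100.2, 37.3]
tcp_rot: [3.142, 0.0, 2.964]
ft_force: [0.3, 0.3, 0.1]
opening: 0.204
grip_force: 30.0
```

>>> {"method": "jog_arm", "body": {
  "motion": [
    [[0, 0, -8], 0],
    [[0, 0, -25], 0],
    [[0, 0, -50], 0],
    [[0, 0, -68], 0],
    [[0, 0, -75], 0]
  ]
}}

```text
t: 22.85
eef_pos: [434.4, 100.2, 114.1]
tcp_rot: [3.141, 0.002, 2.964]
ft_force: [-0.5, 0.4, -0.8]
opening: 0.202
grip_force: 30.0
```

Run:
```python
from pose import *
p=pose();go(p,637.3,290.9,130)
a=read_camera("wrist")["img"];b=read_camera("scene")["img"]
cv2.imwrite("pics/w9.png",np.hstack([a[60:360,170:470],cv2.resize(b[140:240,210:340],None,fx=3,fy=3)]))
```

```text
t 23.15 [433.782 100.133 111.875   2.964] last [433.661 100.116 111.561   2.964] grip 0.2044023125253426 29.99980958760716 [-1.  -0.3 -0. ]
shift [-166.6  223.8  -18.1]
```

View pics/w9.png

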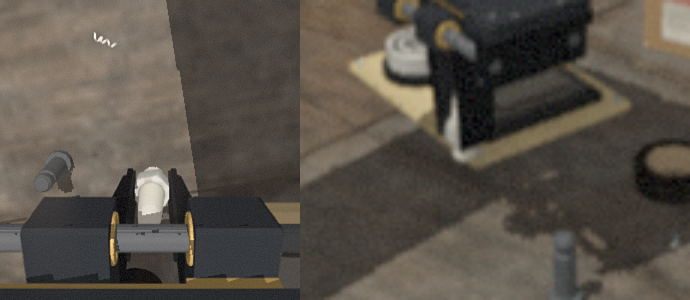

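>>> {"method": "jog_arm", "body": {
  "motion": [
    [[-20, 27, -18], 0],
    [[-50, 67, -18], 0],
    [[-80, 107, -18], 0],
    [[-110, 147, -18], 0],
    [[-135, 182, -18], 0]
  ]
}}

```text
t: 23.75
eef_pos: [600.4, 257.2, 129.5]
tcp_rot: [-3.141, -0.001, 2.964]
ft_force: [0.5, -0.3, -0.6]
opening: 0.201
grip_force: 30.0
```

>>> {"method": "jog_arm", "body": {
  "motion": [
    [[-17, 22, 0], 0],
    [[-27, 36, 0], 0],
    [[-31, 41, 0], 0],
    [[-31.5, 42, 0], 0]
  ]
}}

```text
t: 24.15
eef_pos: [637.3, 291.2, 129.3]
tcp_rot: [-3.141, -0.001, 2.964]
ft_force: [-0.3, 0.4, 0.3]
opening: 0.203
grip_force: 30.0
```

```bash
python3 pose.py 637.3 290.9 47.5
```

```text
t 24.45 [637.094 290.57  130.424   2.963] last [637.228 290.676 130.608   2.963] grip 0.2014551324415692 30.000042250030674 [ 0.2  0.5 -0.7]
shift [-0.1  0.4 82.9]
```

Run:
```python
from pose import *
from scipy.spatial.transform import Rotation as Ro
c=read_camera("wrist");s=state()
def T(p,w):
    m=np.eye(4);m[:3,:3]=Ro.from_euler("xyz",[np.pi,0,w]).as_matrix();m[:3,3]=p;return m
rel=np.linalg.inv(T(s["eef_pos"],s["tcp_rot"][2]))@c["extrinsics"]
def cam(p,w): d=dict(c);d["extrinsics"]=T(p,w)@rel;return d
a=cam([600,60.5,299.8],np.pi);b=cam([646,261,238.2],2.952)
for pa,pb in[((541,209),(429,170)),((600,237),(472,207))]:
    o1,d1=ray(a,*pa);o2,d2=ray(b,*pb)
    t=np.linalg.lstsq(np.c_[d1,-d2],o2-o1,rcond=None)[0];print(o1+d1*t[0],o2+d2*t[1])
for z in(0,50,100,140):print(z,[at(b,u,v,z)[:2].round() for u,v in((429,170),(433,245),(470,180),(575,205))])
```

```text
[668.34971598 394.91733971  -3.56311998] [667.93731544 394.98443833  -3.64851976]
[671.27148765 399.8524968   96.93440763] [684.17262457 399.36749923 102.0301687 ]
0 [array([667., 394.]), array([770., 390.]), array([690., 444.]), array([749., 577.])]
50 [array([654., 378.]), array([744., 375.]), array([674., 422.]), array([725., 537.])]
100 [array([641., 363.]), array([718., 360.]), array([658., 400.]), array([702., 498.])]
140 [array([631., 351.]), array([697., 348.]), array([645., 382.]), array([683., 467.])]
```

>>> {"method": "jog_arm", "body": {
  "motion": [
    [[0, 0, 25], 0],
    [[0, 0, 50], 0],
    [[0, 0, 68], 0],
    [[0, 0, 77], 0],
    [[0, 0, 80], 0]
  ]
}}

```text
t: 25.0
eef_pos: [637.3, 291.0, 49.7]
tcp_rot: [-3.141, -0.001, 2.964]
ft_force: [1.3, -0.0, -0.2]
opening: 0.203
grip_force: 30.0
```

```bash
python3 pose.py 637.3 290.9 47.3
```

```text
t 25.3 [637.889 291.314  51.31    2.964] last [637.838 291.322  51.321   2.964] grip 0.2016970128892864 29.999807587300893 [ 0.6 -0.1  0.1]
shift [ 0.5 -0.5  4. ]
```

>>> {"method": "jog_arm", "body": {
  "motion": [
    [[0, 0, 1.5], 0],
    [[0, 0, 2.5], 0],
    [[0, 0, 3.3], 0],
    [[0, 0, 3.3], 0],
    [[0, 0, 3.3], 0]
  ]
}}

```text
t: 25.8
eef_pos: [637.6, 291.2, 47.3]
tcp_rot: [3.141, 0.0, 2.964]
ft_force: [-1.0, -0.3, 3.7]
opening: 0.202
grip_force: 30.0
```

```bash
python3 pose.py 637.3 290.9 47.3
```

```text
t 26.1 [637.627 291.201  47.303   2.964] last [637.634 291.198  47.31    2.964] grip 0.1989282758801537 30.000959165627137 [-0.2 -0.4  5.4]
shift [ 0.3 -0.4  0. ]
```

>>> {"method": "jog_arm", "body": {
  "motion": [
    [[0, 0, 0], 0],
    [[0, 0, 0], 0],
    [[0, 0, 0], 0],
    [[0, 0, 0], 0],
    [[0, 0, -5], 0]
  ],
  "grip": 0.5
}}

```text
t: 26.6
eef_pos: [637.1, 291.1, 51.4]
tcp_rot: [-3.141, -0.001, 2.964]
ft_force: [-0.0, -0.3, -0.1]
opening: 0.494
grip_force: 0.0
```

>>> {"method": "jog_arm", "body": {
  "motion": [
    [[0, 0, -15], 0],
    [[0, 0, -45], 0],
    [[0, 0, -85], 0],
    [[0, 0, -125], 0],
    [[0, 0, -150], 0]
  ]
}}

```text
t: 27.1
eef_pos: [638.0, 291.4, 206.9]
tcp_rot: [3.139, 0.004, 2.964]
ft_force: [-0.2, 0.1, 0.5]
opening: 0.5
grip_force: 0.0
```

Run:
```python
from pose import *
p=pose();go(p,442,-85,200)
a=read_camera("wrist")["img"];b=read_camera("scene")["img"]
cv2.imwrite("pics/w10.png",np.hstack([a[60:360,170:470],cv2.resize(b[130:230,210:340],None,fx=3,fy=3)]))
```

```text
t 27.4 [637.383 291.145 202.871   2.964] last [637.037 290.996 201.274   2.964] grip 0.4979542590940706 0.0 [ 0.1 -0.3  0.2]
shift [ 125.8 -404.8    2.9]
```

View pics/w10.png

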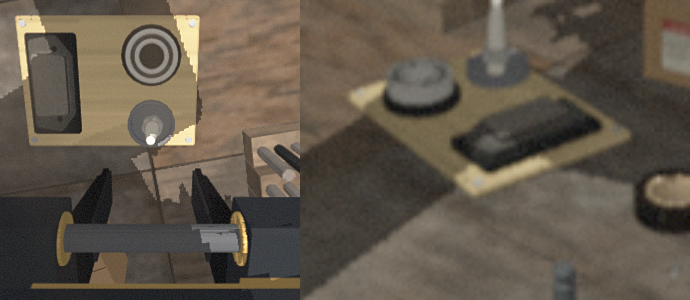

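>>> {"method": "jog_arm", "body": {
  "motion": [
    [[15, -47, 0], 0],
    [[29, -94, 0], 0],
    [[43, -141, 0], 0],
    [[57, -188, 0], 0],
    [[71, -235, 0], 0]
  ]
}}

```text
t: 28.0
eef_pos: [524.7, 71.0, 201.3]
tcp_rot: [-3.141, -0.001, 2.964]
ft_force: [1.0, -0.5, 1.0]
opening: 0.5
grip_force: 0.0
```

>>> {"method": "jog_arm", "body": {
  "motion": [
    [[13, -42, 0], 0],
    [[26, -84, 0], 0],
    [[39, -126, 0], 0],
    [[50, -160, 0], 0],
    [[54, -170, 0], 0]
  ]
}}

```text
t: 28.5
eef_pos: [441.4, -87.4, 201.6]
tcp_rot: [3.142, -0.001, 2.961]
ft_force: [0.1, 0.5, -0.3]
opening: 0.501
grip_force: 0.0
```

>>> {"method": "jog_arm", "body": {
  "motion": [
    [[0, 0, 0], 0],
    [[0, 0, 0], 0],
    [[0, 0, 0], 0]
  ]
}}

```text
t: 28.8
eef_pos: [443.4, -84.4, 201.8]
tcp_rot: [3.141, -0.0, 2.965]
ft_force: [-1.2, 0.1, -0.2]
opening: 0.505
grip_force: 0.0
```

Run:
```python
from look import *
from pose import *
p=pose(4)
for i in range(4):
    cs=look({"bolt":(442,-85,0)},("wrist",))
    c=cs["wrist"]; q=proj(c,[442,-85,40])[0].astype(int); print(c["img"][q[1],q[0]],q)
go(p,442,-85.5,66)
```

```text
t 29.0 [443.217 -84.527 201.854   2.965] last [443.12  -84.681 201.894   2.965] grip 0.4990478528686236 0.0 [-0.2  0.2  0.4]
bolt wrist 0.61 [310. 174. 331. 201.]
   wrist [441.997 -85.46 ] 0.073
t 29.1
[210 237 243] [320 187]
bolt wrist 0.92 [307. 172. 330. 200.]
   wrist [441.918 -85.903] 0.064
t 29.2
[191 219 225] [321 187]
bolt wrist 0.63 [311. 172. 330. 201.]
   wrist [441.845 -85.93 ] 0.11
t 29.3
[150 194 213] [321 187]
bolt wrist 0.56 [311. 174. 330. 200.]
   wrist [440.34  -85.323] 0.199
t 29.4
[150 193 216] [321 187]
shift [  1.   -1.2 135.9]
```

>>> {"method": "jog_arm", "body": {
  "motion": [
    [[1, -1, 25], 0],
    [[1, -1, 60], 0],
    [[1, -1, 85], 0],
    [[1, -1, 95], 0],
    [[1, -1, 95], 0]
  ]
}}

```text
t: 29.9
eef_pos: [441.4, -86.1, 106.2]
tcp_rot: [3.141, -0.002, 2.964]
ft_force: [-0.1, 0.4, -0.2]
opening: 0.5
grip_force: 0.0
```

```bash
python3 pose.py 441.9 -85.7 66
```

```text
t 30.2 [442.156 -86.284 107.972   2.964] last [442.083 -86.251 107.913   2.964] grip 0.49945181228322955 0.0 [-0.5 -0.3 -0.4]
shift [ 0.4  0.5 42. ]
```

>>> {"method": "jog_arm", "body": {
  "motion": [
    [[0, 0.5, 12], 0],
    [[0, 0.5, 26], 0],
    [[0, 0.5, 36], 0],
    [[0, 0.5, 40], 0],
    [[0, 0.5, 41], 0]
  ]
}}

```text
t: 30.7
eef_pos: [441.8, -85.6, 65.8]
tcp_rot: [3.141, -0.0, 2.964]
ft_force: [-0.5, -0.0, 0.9]
opening: 0.505
grip_force: 0.0
```

>>> {"method": "jog_arm", "body": {
  "motion": [
    [[0, 0, 0], 0],
    [[0, 0, 0], 0],
    [[0, 0, 0], 0],
    [[0, 0, 0], 0],
    [[0, 0, 0], 0]
  ],
  "grip": 1
}}

```text
t: 31.2
eef_pos: [441.8, -85.7, 66.1]
tcp_rot: [3.142, 0.0, 2.964]
ft_force: [-0.2, 0.2, 0.3]
opening: 0.133
grip_force: 0.0
```

>>> {"method": "jog_arm", "body": {
  "motion": [
    [[0, 0, 0], 0],
    [[0, 0, 0], 0]
  ]
}}

```text
t: 31.4
eef_pos: [441.8, -85.7, 66.1]
tcp_rot: [3.142, 0.0, 2.964]
ft_force: [-0.0, -0.3, 2.8]
opening: 0.115
grip_force: 30.0
```

>>> {"method": "jog_arm", "body": {
  "motion": [
    [[0, 0, -8], 0],
    [[0, 0, -30], 0],
    [[0, 0, -70], 0],
    [[0, 0, -110], 0],
    [[0, 0, -140], 0]
  ]
}}

```text
t: 31.9
eef_pos: [441.7, -85.6, 208.7]
tcp_rot: [-3.141, 0.002, 2.964]
ft_force: [0.5, 0.3, -0.9]
opening: 0.115
grip_force: 30.0
```

```bash
python3 pose.py 602 -129.5 225
```

```text
t 32.2 [441.554 -85.562 206.22    2.964] last [441.227 -85.465 205.131   2.964] grip 0.11203311080273841 29.99836653470993 [ 0.1  0.3 -0.2]
shift [-165.7  -14.9  -18.8]
```

>>> {"method": "jog_arm", "body": {
  "motion": [
    [[-25, 10, -10], 0],
    [[-65, 27, -20], 0],
    [[-105, 44, -30], 0],
    [[-140, 58, -30], 0],
    [[-151, 63, -30], 0]
  ]
}}

```text
t: 32.7
eef_pos: [603.8, -49.6, 234.0]
tcp_rot: [3.141, -0.002, 2.965]
ft_force: [0.3, -1.0, -1.2]
opening: 0.115
grip_force: 30.0
```

>>> {"method": "jog_arm", "body": {
  "motion": [
    [[0, 0, 0], 0],
    [[0, 0, 0], 0],
    [[0, 0, 0], 0]
  ]
}}

```text
t: 33.0
eef_pos: [600.3, -50.6, 235.7]
tcp_rot: [3.142, -0.001, 2.963]
ft_force: [-0.7, -0.7, -0.4]
opening: 0.116
grip_force: 30.0
```

Run:
```python
from look import *
from pose import *
p=pose(4)
for i in range(3):
    cs=look({"jar":(602,-129,0)},("wrist",))
c=cs["wrist"];i=c["img"].copy()
M["m"]=[cyl([(26,115)])];M["n"]=[cyl([(22,115)])]
for n in("m","n"):
  q=proj(c,M[n][0]+[602,-129.5,0]);cv2.polylines(i,[np.round(q).astype(int)],True,(0,0,255),1)
cv2.imwrite("pics/w11.png",cv2.resize(i[60:340,120:400],None,fx=2,fy=2))
go(p,602,-129.5,230)
```

```text
t 33.2 [600.758 -50.685 236.205   2.963] last [601.044 -50.653 236.333   2.963] grip 0.12203772989414387 29.99829411506653 [-0.2 -0.4 -1.1]
jar wrist 0.55 [204. 155. 292. 241.]
   wrist [ 601.577 -129.382] 0.036
t 33.3
jar wrist 0.86 [204. 155. 293. 240.]
   wrist [ 601.384 -129.618] 0.028
t 33.4
jar wrist 0.98 [201. 152. 294. 241.]
   wrist [ 601.811 -129.698] 0.019
t 33.5
shift [-15.2 -77.3   6.2]
```

View pics/w11.png

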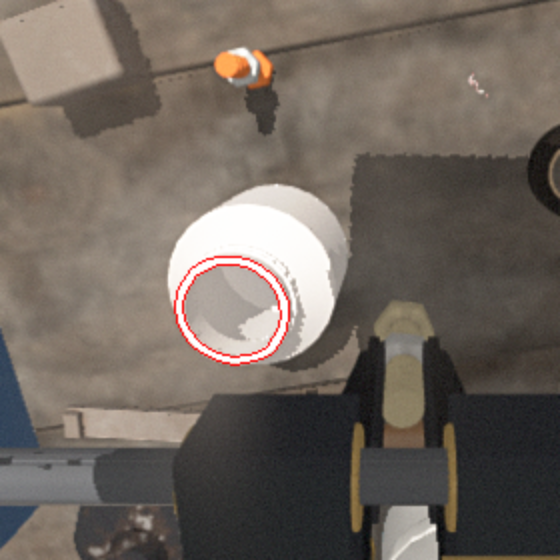

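>>> {"method": "jog_arm", "body": {
  "motion": [
    [[-4, -20, 3], 0],
    [[-9, -45, 6], 0],
    [[-13, -68, 6], 0],
    [[-15, -77, 6], 0],
    [[-15, -77.5, 6], 0]
  ]
}}

```text
t: 34.0
eef_pos: [602.6, -130.0, 229.9]
tcp_rot: [3.141, 0.0, 2.962]
ft_force: [-0.7, 0.6, -0.7]
opening: 0.115
grip_force: 30.0
```

```bash
python3 pose.py 601.6 -129.6 145
```

```text
t 34.3 [ 602.618 -128.366  230.074    2.965] last [ 602.629 -128.387  230.078    2.965] grip 0.11645005386306262 29.998137652873993 [ 0.1  0.1 -1.2]
shift [ 0.8 -1.4 85.1]
```

>>> {"method": "jog_arm", "body": {
  "motion": [
    [[0.5, -1, 25], 0],
    [[0.5, -1, 50], 0],
    [[0.5, -1, 70], 0],
    [[0.5, -1, 80], 0],
    [[0.5, -1, 84], 0]
  ]
}}

```text
t: 34.8
eef_pos: [601.8, -129.7, 145.3]
tcp_rot: [3.141, -0.001, 2.964]
ft_force: [0.1, -0.9, -0.3]
opening: 0.115
grip_force: 30.0
```

```bash
python3 pose.py 601.6 -129.6 145
```

```text
t 35.1 [ 602.292 -130.193  146.842    2.964] last [ 602.261 -130.246  146.904    2.964] grip 0.11233474566688732 29.998186826705933 [-0.3 -0.4 -0.5]
shift [0.8 0.5 1.8]
```

>>> {"method": "jog_arm", "body": {
  "motion": [
    [[0, 0, 0], 0],
    [[0, 0, 0], 0],
    [[0, 0, 0], 0],
    [[0, 0, 0], 0],
    [[0, 0, 0], 0]
  ],
  "grip": 0.5
}}

```text
t: 35.6
eef_pos: [601.9, -130.2, 146.0]
tcp_rot: [3.142, 0.0, 2.964]
ft_force: [0.1, 0.4, -0.3]
opening: 0.465
grip_force: 0.0
```

>>> {"method": "jog_arm", "body": {
  "motion": [
    [[0, 0, -10], 0],
    [[0, 0, -35], 0],
    [[0, 0, -60], 0],
    [[0, 0, -70], 0]
  ]
}}

```text
t: 36.0
eef_pos: [602.6, -130.3, 218.8]
tcp_rot: [-3.141, 0.004, 2.964]
ft_force: [0.7, -0.1, 0.1]
opening: 0.496
grip_force: 0.0
```

Run:
```python
from pose import *
p=pose();go(p,435,18,200)
for n in("scene","wrist"):
    c=read_camera(n);print(n,[(round(r["p"],2),np.round(r["box"]),at(c,(r["box"][0]+r["box"][2])/2,(r["box"][1]+r["box"][3])/2,30).round()) for r in cut_out("bolt",c)])
```

```text
t 36.3 [ 601.622 -130.078  215.33     2.964] last [ 601.513 -130.049  214.826    2.964] grip 0.4986216268277603 0.0 [1.  0.5 0.1]
shift [190.2 116.3  15.3]
scene [(0.77, array([371., 227., 388., 259.]), array([ 496., -119.,   30.]))]
wrist [(0.75, array([305.,  69., 324.,  88.]), array([ 495., -118.,   30.])), (0.47, array([310., 182., 332., 199.]), array([ 609., -132.,   30.]))]
```

>>> {"method": "jog_arm", "body": {
  "motion": [
    [[35, 22, 5], 0],
    [[78, 48, 10], 0],
    [[122, 75, 15], 0],
    [[165, 101, 15], 0],
    [[190, 116, 15], 0]
  ]
}}

```text
t: 37.0
eef_pos: [432.7, 19.2, 200.7]
tcp_rot: [3.141, -0.001, 2.964]
ft_force: [0.1, 0.6, -0.6]
opening: 0.501
grip_force: 0.0
```

>>> {"method": "jog_arm", "body": {
  "motion": [
    [[0, 0, 0], 0],
    [[0, 0, 0], 0],
    [[0, 0, 0], 0]
  ]
}}

```text
t: 37.3
eef_pos: [436.4, 17.1, 201.0]
tcp_rot: [3.142, 0.001, 2.963]
ft_force: [-0.2, 0.0, -0.7]
opening: 0.499
grip_force: 0.0
```

Run:
```python
from look import *
from pose import *
p=pose(4)
for i in range(4): look({"guide_pin":(435,18,0)},("wrist",))
go(p,435,18.3,100)
```

```text
t 37.5 [436.136  17.02  200.803   2.963] last [435.904  17.086 200.752   2.963] grip 0.4989359333410775 0.0 [0.3 1.1 1. ]
guide_pin wrist 0.96 [314. 170. 333. 198.]
   wrist [433.955  18.504] 0.082
t 37.6
guide_pin wrist 0.77 [312. 171. 334. 197.]
   wrist [434.196  18.43 ] 0.073
t 37.7
guide_pin wrist 0.66 [310. 174. 334. 196.]
   wrist [434.618  18.621] 0.077
t 37.8
guide_pin wrist 0.76 [311. 173. 330. 198.]
   wrist [433.546  18.578] 0.141
t 37.9
shift [  1.3   1.1 100.8]
```

>>> {"method": "jog_arm", "body": {
  "motion": [
    [[1.5, 1, 25], 0],
    [[1.5, 1, 60], 0],
    [[1.5, 1, 88], 0],
    [[1.5, 1, 100], 0],
    [[1.5, 1, 100], 0]
  ]
}}

```text
t: 38.4
eef_pos: [433.5, 18.9, 99.7]
tcp_rot: [-3.141, -0.003, 2.964]
ft_force: [1.0, -0.7, 0.3]
opening: 0.503
grip_force: 0.0
```

```bash
python3 pose.py 434.2 18.5 53
```

```text
t 38.7 [434.528  18.833 101.764   2.964] last [434.499  18.83  101.794   2.964] grip 0.4992916436395633 0.0 [-0.   0.3  0.1]
shift [ 0.3 -0.4 48.8]
```

>>> {"method": "jog_arm", "body": {
  "motion": [
    [[0, 0, 14], 0],
    [[0, 0, 30], 0],
    [[0, 0, 42], 0],
    [[0, 0, 47], 0],
    [[0, 0, 48], 0]
  ]
}}

```text
t: 39.2
eef_pos: [434.2, 18.9, 53.0]
tcp_rot: [3.142, -0.0, 2.964]
ft_force: [-0.2, 0.5, -0.0]
opening: 0.501
grip_force: 0.0
```

>>> {"method": "jog_arm", "body": {
  "motion": [
    [[0, 0, 0], 0],
    [[0, 0, 0], 0],
    [[0, 0, 0], 0],
    [[0, 0, 0], 0],
    [[0, 0, 0], 0]
  ],
  "grip": 1
}}

```text
t: 39.7
eef_pos: [434.2, 18.9, 53.2]
tcp_rot: [3.141, 0.0, 2.964]
ft_force: [0.2, -0.5, 1.7]
opening: 0.141
grip_force: 30.2
```

>>> {"method": "jog_arm", "body": {
  "motion": [
    [[0, 0, 0], 0],
    [[0, 0, 0], 0]
  ]
}}

```text
t: 39.9
eef_pos: [434.2, 18.8, 53.1]
tcp_rot: [3.142, 0.0, 2.964]
ft_force: [-0.0, -0.3, 3.7]
opening: 0.138
grip_force: 30.0
```

>>> {"method": "jog_arm", "body": {
  "motion": [
    [[0, 0, -8], 0],
    [[0, 0, -30], 0],
    [[0, 0, -70], 0],
    [[0, 0, -115], 0],
    [[0, 0, -155], 0]
  ]
}}

```text
t: 40.4
eef_pos: [433.7, 18.9, 210.4]
tcp_rot: [3.141, 0.0, 2.964]
ft_force: [1.1, -0.4, -1.7]
opening: 0.142
grip_force: 30.0
```

```bash
python3 pose.py 601.6 -129.6 225
```

```text
t 40.7 [433.907  18.92  208.35    2.964] last [433.487  18.933 207.074   2.964] grip 0.13418411417004153 29.99463291023858 [-0.   0.4 -0.9]
shift [-191.3 -116.5  -16.6]
```

>>> {"method": "jog_arm", "body": {
  "motion": [
    [[-25, -15, -8], 0],
    [[-65, -40, -15], 0],
    [[-107, -65, -15], 0],
    [[-149, -91, -15], 0],
    [[-180, -110, -15], 0]
  ]
}}

```text
t: 41.2
eef_pos: [593.1, -123.2, 220.7]
tcp_rot: [3.141, -0.003, 2.963]
ft_force: [0.4, 0.7, -1.3]
opening: 0.141
grip_force: 30.0
```

>>> {"method": "jog_arm", "body": {
  "motion": [
    [[-8, -4, 0], 0],
    [[-11, -6.5, 0], 0],
    [[-11.5, -6.5, 0], 0],
    [[-11.5, -6.5, 0], 0]
  ]
}}

```text
t: 41.6
eef_pos: [601.3, -128.7, 222.7]
tcp_rot: [3.141, -0.001, 2.965]
ft_force: [-0.0, 0.0, -0.9]
opening: 0.138
grip_force: 30.0
```

```bash
python3 pose.py 601.6 -129.6 145
```

```text
t 41.9 [ 601.726 -129.142  223.322    2.964] last [ 601.84  -129.348  223.312    2.964] grip 0.14158490318475328 29.994765471783467 [-0.5  1.1 -0.8]
shift [ 0.  -0.5 78.3]
```

>>> {"method": "jog_arm", "body": {
  "motion": [
    [[0, 0, 20], 0],
    [[0, 0, 45], 0],
    [[0, 0, 65], 0],
    [[0, 0, 74], 0],
    [[0, 0, 77.5], 0]
  ]
}}

```text
t: 42.4
eef_pos: [601.8, -129.6, 144.9]
tcp_rot: [3.141, -0.001, 2.964]
ft_force: [-0.5, 0.3, -0.4]
opening: 0.139
grip_force: 30.0
```

```bash
python3 pose.py 601.6 -129.6 145
```

```text
Traceback (most recent call last):
  File "pose.py", line 12, in <module>
    p=pose()
  File "pose.py", line 6, in pose
    read_camera("wrist");s=state();a.append(np.r_[s["eef_pos"],s["tcp_rot"][2]%(2*np.pi)])
    ~~~~~~~~~~~^^^^^^^^^
ValueError: 200 camera calls are used up
```

>>> {"method": "jog_arm", "body": {
  "motion": [
    [[0, 0, 0], 0],
    [[0, 0, 0], 0],
    [[0, 0, 0], 0]
  ]
}}

```text
t: 42.8
eef_pos: [602.2, -129.7, 146.1]
tcp_rot: [-3.142, 0.001, 2.964]
ft_force: [-0.4, 0.2, -2.1]
opening: 0.14
grip_force: 30.0
```

>>> {"method": "jog_arm", "body": {
  "motion": [
    [[0, 0, 0], 0],
    [[0, 0, 0], 0],
    [[0, 0, 0], 0],
    [[0, 0, 0], 0],
    [[0, 0, 0], 0]
  ],
  "grip": 0.5
}}

```text
t: 43.3
eef_pos: [602.0, -129.7, 145.5]
tcp_rot: [3.141, 0.0, 2.964]
ft_force: [-0.3, -1.2, -0.2]
opening: 0.48
grip_force: 0.0
```

>>> {"method": "jog_arm", "body": {
  "motion": [
    [[0, 0, -10], 0],
    [[0, 0, -35], 0],
    [[0, 0, -70], 0],
    [[0, 0, -95], 0],
    [[0, 0, -100], 0]
  ]
}}

```text
t: 43.8
eef_pos: [602.8, -129.9, 249.3]
tcp_rot: [-3.141, 0.005, 2.964]
ft_force: [-0.0, -0.3, -0.2]
opening: 0.497
grip_force: 0.0
```

>>> {"method": "jog_arm", "body": {
  "motion": [
    [[0, 0, 0], 0],
    [[0, 0, 0], 0],
    [[0, 0, 0], 0],
    [[0, 0, 0], 0],
    [[0, 0, 0], 0]
  ]
}}

```text
t: 44.3
eef_pos: [601.9, -129.7, 244.8]
tcp_rot: [3.141, -0.001, 2.964]
ft_force: [0.5, 0.2, 0.2]
opening: 0.501
grip_force: 0.0
```

```bash
python3 -c "
from cell import job_done;print(job_done())"
```

```text
the job is handed in; nothing more can be done
None
```

I've handed the job in at about 44 s: camera views show the pad, bearing and plug in place on the board and the bolt in the jar; the pin went in after the bolt, but with the camera calls used up I could not confirm it by picture.

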